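# Hang the balancing weights on the clamped rotor arm

## Task

Set up the balance check on the clamped rotor arm: hang the large brass weight by its stirrup on the thick trunnion pin (the one in the round boss) and the small brass weight on the thin pin (the one in the oblong block), on the robot's side of the arm. Each must hang freely and still, upright with the gable of its stirrup sitting on the pin between the lip and the boss or block. Leave the cap, ruler and brush where they are.

Things in the scene. Friction and masses are not known exactly. Their poses are not given: they have to be found in the camera images.
- clamp: Fixed dark cast-iron bench clamp holding the bright aluminium rotor arm. Origin on the bench under the arm's middle; x away from the robot, y along the arm. Arm 24 mm square, axis 140 mm up, a pin end 130 mm either side of the middle (which is which varies). Foot x -65 to 105 mm; foot, column, anvil, head, screw within 60 mm of the middle along y.
- bar_mid (a point): Middle of the clamp screw's fixed steel tommy bar, 290 mm up, axes as the clamp's. The bar runs level along y, 180 mm each way, 20 mm thick, 28 mm balls at its ends. It is right above the pins: a gripper pointing straight down over a pin would strike it, so lean the tool 30 to 40 degrees from vertical with its body towards the robot (-x).
- thick_pin_mid (a point): The thick pin: point on its axis, 140 mm above the bench, midway between the round boss (36 mm diameter) it sticks out of and the lip at its tip. Level, points along this frame's -x (to the robot); z up. Diameter 16 mm, free length 30 mm (15 each side of this point), then a lip 20 mm in diameter, 4 thick. A stirrup hung on it has its apex about 10 mm above the pin's axis.
- thin_pin_mid (a point): The thin pin: point on its axis, 140 mm above the bench, midway between the oblong block (46 mm along y, 32 x 32) it sticks out of and the lip at its tip. Level, points along this frame's -x (to the robot); z up. Diameter 10 mm, free length 30 mm (15 each side of this point), then a lip 14 mm in diameter, 4 thick. A stirrup hung on it has its apex about 7 mm above the pin's axis.
- large_weight: Balancing weight, about 0.5 kg: brass cylinder 44 mm diameter, 34 tall; on it an upright steel stirrup of flat bars (10 thick along x, 44 wide over all); on top a steel grip block 24 x 24 mm, 24 tall, sides along x and y. Stands on the bench. Origin: centre of underside, z up. The stirrup window goes through along x. Same after a half turn about z; x starts within 0.4 rad of world x.
- large_weight_apex (a point): Apex (top inner corner) of the large weight's stirrup window, mid-thickness, 83.4 mm above the weight's underside; axes as the weight's. Window: 32 mm clear width along y, straight sides 36 mm up from the brass, then a gable of two 40-degree slopes up to this apex.
- large_weight_grip (a point): Centre of the large weight's grip block (24 mm wide, 24 tall), 16 mm above the apex; axes as the weight's.
- small_weight: Balancing weight, about 0.26 kg: brass cylinder 32 mm diameter, 26 tall; on it an upright steel stirrup of flat bars (10 thick along x, 38 wide over all); on top a steel grip block 18 x 18 mm, 24 tall, sides along x and y. Stands on the bench. Origin: centre of underside, z up. The stirrup window goes through along x. Same after a half turn about z; x starts within 0.4 rad of world x.
- small_weight_apex (a point): Apex (top inner corner) of the small weight's stirrup window, mid-thickness, 72.9 mm above the weight's underside; axes as the weight's. Window: 26 mm clear width along y, straight sides 36 mm up from the brass, then a gable of two 40-degree slopes up to this apex.
- small_weight_grip (a point): Centre of the small weight's grip block (18 mm wide, 24 tall), 16 mm above the apex; axes as the weight's.
- cap: Bystander: black plastic bucket cap, disc 64 mm in diameter, 22 mm tall, loose on the bench; origin under its centre.
- ruler: Bystander: stainless ruler 300 x 28 x 2 mm lying beside the clamp, loose; origin under its centre, x along its length.
- brush: Bystander: white nylon cleaning brush about 200 mm long, 28 mm wide, 30 mm tall, lying bristles down, loose; origin under its middle, x along it towards the bristles.
- thick_pin: The fixed end piece with the thick pin and round boss; origin on the bench plane 29 mm to +x of the pin's middle point, 140 mm below the pin's axis; axes as the clamp's.
- thin_pin: The fixed end piece with the thin pin and oblong block; origin on the bench plane 29 mm to +x of the pin's middle point, 140 mm below the pin's axis; axes as the clamp's.
Mind the look-alikes: they are no part of the job. Leave any blue or green look-alike of the large_weight alone.

How it is judged:
At the end, for the whole second after the job is handed in: Large weight on the thick pin, small on the thin: stirrup apex over the pin (4 to 16 mm above its axis; thin pin 1 to 13), within 8 mm sideways and 13 mm of the free length's middle, borne by the pin, within 0.2 rad of upright, released, at rest (below 0.03 m/s, 0.5 rad/s) (x of large_weight_apex in the frame of thick_pin_mid between -0.013 and 0.013 m and y of large_weight_apex in the frame of thick_pin_mid between -0.008 and 0.008 m and z of large_weight_apex in the frame of thick_pin_mid between 0.004 and 0.016 m and angle between each of large_weight, small_weight's own z axis and vertical below 0.2 rad and contact force between large_weight and thick_pin above 0.8 N and contact force between each of large_weight, small_weight and the fingers below 0.1 N and linear speed of each of large_weight, small_weight below 0.03 m/s and angular speed of each of large_weight, small_weight below 0.5 rad/s and x of small_weight_apex in the frame of thin_pin_mid between -0.013 and 0.013 m and y of small_weight_apex in the frame of thin_pin_mid between -0.008 and 0.008 m and z of small_weight_apex in the frame of thin_pin_mid between 0.001 and 0.013 m and contact force between small_weight and thin_pin above 0.8 N); the robot touches nothing.
It fails at once if the cap is moved more than 30 mm (distance of cap from where it was at the start of the episode above 0.03 m).
It fails at once if the ruler is moved more than 30 mm (distance of ruler from where it was at the start of the episode above 0.03 m).
It fails at once if the brush is moved more than 30 mm (distance of brush from where it was at the start of the episode above 0.03 m).
It also fails if it takes over 64 s, if anything falls off the work surface, if the arm or the gripper's body presses on something with over 40 N, if the wrist force passes 120 N, or if a joint passes its speed limit or range.

## Robot

A 6-joint arm with a two-finger parallel gripper is mounted at the origin on the work surface. World frame = base frame: x ahead of the robot, y to its left, z up, the work surface at z = 0. Lengths are in m, angles in rad, forces in N, time in s.
With the tool pointing down it reaches from about 0.375 to 0.9 m from the base axis. Payload 3.1 kg.
Tool frame: the origin (TCP) lies at the very end of the fingers, on their centre line; the grasp point (between the pads) lies 19 mm behind it; x points along the fingers, y is the direction in which the jaws open and shut, and the axes are right-handed (so a half turn about x gives the same grasp; the last joint's range is limited). The gripper opens to 85 mm and grips with 20 to 120 N. Pads are 22 mm wide; open, the fingers measure 114 mm over their backs; the gripper's body (76 mm by 85 mm) begins 54 mm behind the grasp point. The pads swing forward as they close: fully open they stand 13 mm farther back than shut.
Start: joints at [1.046, 0.527, 1.433, -0, 1.181, -0.178], TCP at [0.212, 0.588, 0.231] pointing down, gripper open.
Joint ranges: [-3.08, 3.08], [-0.75, 2.2], [0.22, 2.44], [-1.43, 4.57], [0, 2.65], [-2.85, 2.85]. Speed limits (rad/s): [2.79, 2.79, 3.14, 3.14, 3.14, 3.14].

## Interface

Orientations are given as a rotation vector (axis times angle).
In Python, from bench import env gives the robot as it stands.
- The arm moves only by the shell command python3 -m jog 'ROWS'. ROWS is JSON, a list of rows, each a list of 3 entries, a list of its own where there are three numbers: the shift along the world's x, y, z in m, then the turn, a rotation vector about the world's x, y, z in degrees, then the finger opening in m, from 0 to 0.0854. A call has 1 to 8 rows; each row shifts and turns the pose as measured when the row begins; what a row does not reach is not made up. A row lasts 1/10 s, in which the tool goes at most 50 mm and 8.59 degrees, less where a joint would pass 70% of its speed; a pose out of reach is approached as far as the arm can. A call is refused whole if a number of a shift passes 0.05 or a number of a turn 8.59, either way. A call with a gripper value outside its range is refused whole. The fingers move at their own pace and stop on an object; the grip force is fixed at half the most. Time passes only in rows, so rows that do not move let the fingers close. It gives the time, the measured TCP pose, the force and the opening at its end, in the units of the state.
- env.read_state(): the state, without advancing time (a new reading comes with each control period).
- env.grab_frame(name): name is "side" or "top"; returns (picture, depth): 400x640x3 uint8, red, green, blue; 400x640 float32, m along the optical axis (not along the pixel's ray), 0 where there is no reading.
- env.camera_model(name): a dict with "mtx" (3x3 intrinsics, pixels), "eye" and "rotation" of the camera in the world. Camera axes: x right, y up, looking along -z (the intrinsics and any distortion apply to the point x, -y, -z); pixel columns grow to the right and rows downward; lengths in m; the calibration is good to about 2 mm. A picture is of the moment at which its call begins. camera_model takes no time and is no camera call.
- env.sign_off(): hands the job in, once; it reports no verdict.
The state is a dict: "t": time; "joints": joint angles; "qd": joint speeds; "joint_efforts": joint torques, N m; "eef_pos": TCP position; "eef_rot": TCP orientation; "contact_force": force on the tool from outside, world axes, zero at the start; "torque": the same for the moment, N m; "gripper_width": finger opening in m.
Only numpy, scipy, OpenCV 4.12 (cv2) and the standard library are available. Lean on these libraries where they do the work, as an engineer would, in place of code of your own. Each camera call takes 0.05 s, during which the arm holds its last target. There are 200 camera calls.

## Working session

There is one attempt and no reset: what is moved stays moved. The work goes in short steps, Python scripts to look and compute and a shell command to move; the robot and the scene stay as the last step left them, time stands still between calls to the robot, and variables do not carry over. Pictures are saved under pics/ and viewed, about 8 in all and at most 12, crops included, and the job is handed in when it is done.

```bash
ls; mkdir -p pics; cat > h.py <<'E'
import numpy as np, cv2
from bench import env
def grab(n,save=None):
    p,d=env.grab_frame(n); np.savez(f'/tmp/{n}.npz',p=p,d=d)
    if save: cv2.imwrite('pics/'+save,p[:,:,::-1])
    return p,d
def cloud(n,d):
    m=env.camera_model(n);K=np.array(m['mtx']);v,u=np.mgrid[:d.shape[0],:d.shape[1]]
    X=np.stack([(u-K[0,2])/K[0,0]*d,-(v-K[1,2])/K[1,1]*d,-d],-1)
    W=X@np.array(m['rotation']).T+np.array(m['eye']); W[d==0]=np.nan
    return W
E
python3 - <<'E'
from h import *
for n in('side','top'):
    m=env.camera_model(n);print(m);p,d=grab(n,n+'0.png')
print(env.read_state())
E
```

```text
pics
{'mtx': array([[433.22279196,   0.        , 319.75332707],
       [  0.        , 433.22279196, 199.32411478],
       [  0.        ,   0.        ,   1.        ]]), 'eye': array([ 0.11032974, -0.80055147,  0.81924156]), 'rotation': array([ 0.95921615, -0.24929884, -0.51285922])}
{'mtx': array([[501.37314991,   0.        , 320.96288448],
       [  0.        , 501.37314991, 207.47834067],
       [  0.        ,   0.        ,   1.        ]]), 'eye': array([0.286381  , 0.02455723, 1.75476285]), 'rotation': array([ 0.15948623, -0.16378005, -1.61917591])}
{'t': 0.1, 'joints': array([ 1.04650192e+00,  5.28388019e-01,  1.43376828e+00,  1.02956890e-05,
        1.18141054e+00, -1.78517126e-01]), 'qd': array([-0.00020826, -0.00291622, -0.00366715, -0.00101476, -0.00095818,
        0.00178015]), 'joint_efforts': array([-4.76941696e-04, -4.43302810e+01, -1.78586501e+01, -2.56417698e-04,
        3.84877523e-03,  1.42026133e-05]), 'eef_pos': array([0.21148279, 0.58744973, 0.23042425]), 'eef_rot': array([ 0.2698975 ,  1.55440225, -0.27281606]), 'contact_force': array([ 0.17672066, -0.17303016, -1.09814852]), 'torque': array([0.06042271, 0.01098498, 0.0411887 ]), 'gripper_width': 0.08512131293449969}
```

View pics/side0.png

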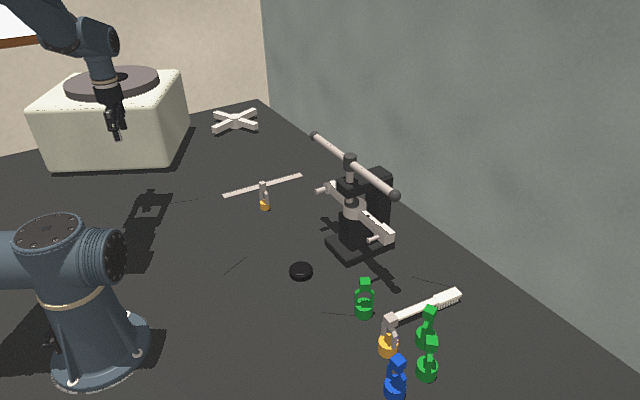

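View pics/top0.png

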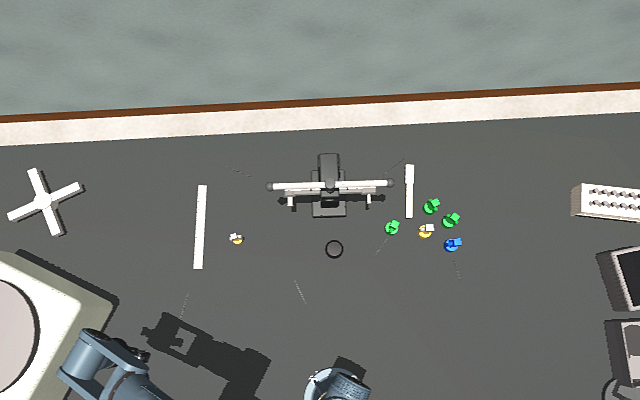

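The side view shows brass-bodied weights at (388,338) (bigger, among three green and one blue look-alike) and (264,195) (alone, smaller). The top view shows the same two at (426,230) and (236,238). The clamp's pin ends are at (290,200) and (369,200) in the top view. Next I'll enlarge and measure.

```bash
sed -i "s/np.array(m\['rotation'\]).T/cv2.Rodrigues(np.array(m['rotation']))[0].T/" h.py
cat > m.py <<'E'
from h import *
S=np.load('/tmp/side.npz');T=np.load('/tmp/top.npz')
a=S['p'][120:270,300:420];b=S['p'][270:400,340:460]
f=lambda x:cv2.resize(x,(400,int(x.shape[0]*400/x.shape[1])),interpolation=cv2.INTER_CUBIC)
a,b=f(a),f(b);h=min(len(a),len(b))
c=f(T['p'][140:260,210:310]);e=f(T['p'][160:280,365:465])
cv2.imwrite('pics/crop1.png',np.hstack([a[:h],b[:h]])[:,:,::-1])
for n,D in(('side',S),('top',T)):
    W=cloud(n,D['d']);H=cv2.cvtColor(D['p'],cv2.COLOR_RGB2HSV)
    br=((H[...,0]>10)&(H[...,0]<30)&(H[...,1]>110)&(H[...,2]>120)).astype(np.uint8)
    k,L,st,ce=cv2.connectedComponentsWithStats(br)
    for i in range(1,k):
        if 15<st[i,4]<600:
            P=W[L==i];print(n,'brass',st[i],np.nanmean(P,0).round(4),np.nanmin(P,0).round(4),np.nanmax(P,0).round(4))
    grey=(H[...,1]<60)
    for nm,lo,hi in(('small',(.3,.2),0),('x',(0,0),0)):pass
    np.savez(f'/tmp/W{n}.npz',W=W)
W=np.load('/tmp/Wtop.npz')['W']
print('bench',W[300,450],W[250,280])
# points: high regions near clamp
for (u,v) in((270,187),(390,183),(330,185),(290,195),(290,203),(290,207),(369,195),(369,203),(369,207)):print(u,v,W[v,u].round(4))
E
python3 m.py
```

```text
side brass [260 199   9  12  75] [0.5455 0.299  0.0163] [ 0.5349  0.2858 -0.0008] [0.5697 0.3577 0.0285]
side brass [378 333  21  26 340] [ 0.5334 -0.3518  0.027 ] [ 0.5182 -0.37   -0.0008] [ 0.5804 -0.3051  0.0764]
top brass [417 230  10   9  26] [ 0.5276 -0.3307  0.0215] [ 0.5191 -0.3493 -0.0007] [ 0.5449 -0.3197  0.0414]
top brass [422 231  10   3  17] [ 0.5355 -0.3491  0.0329] [ 5.318e-01 -3.735e-01  4.000e-04] [ 0.5403 -0.3344  0.0458]
bench [ 3.00778478e-01 -4.15768962e-01  1.01150802e-04] [5.05232700e-01 1.61774858e-01 1.71298478e-04]
270 187 [0.6575 0.1607 0.3034]
390 183 [ 0.6508 -0.1979  0.3006]
330 185 [ 0.6521 -0.0181  0.3102]
290 195 [0.6656 0.1103 0.1517]
290 203 [0.6401 0.1117 0.1459]
290 207 [0.6568 0.1201 0.0032]
369 195 [ 0.6531 -0.1494  0.1442]
369 203 [ 0.6267 -0.1476  0.1418]
369 207 [ 0.6402 -0.1607  0.0091]
```

View pics/crop1.png

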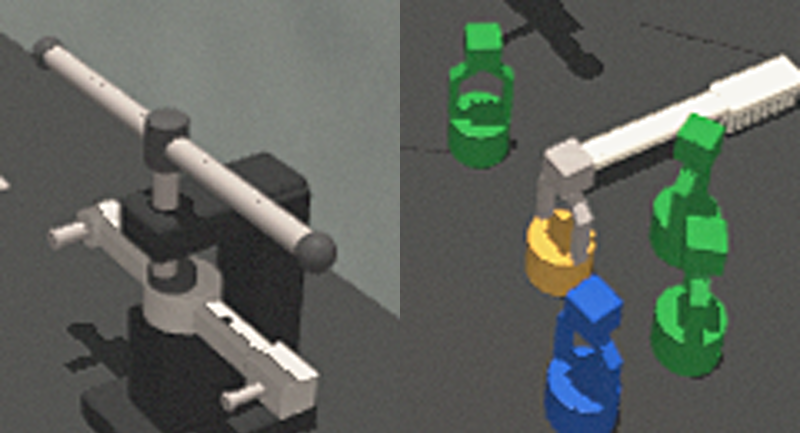

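The crop shows the thick pin in the round boss at the far end (left, crop (70,232)) and the thin pin in the oblong block at the near end (crop (240,398)). Candidates for the large weight in the side view are brass (388,338), green (364,298), (428,328) and (428,362), and blue (396,378). Only the brass one with a steel stirrup fits. Next are precise fits.

```bash
cat > fit.py <<'E'
from h import *
def rect(P):
    (c,s,a)=cv2.minAreaRect((P[:,:2]*1000).astype(np.float32)); return np.round(c,1),np.round(s,1),round(a,1)
def load():
    return {n:(cloud(n,np.load(f'/tmp/{n}.npz')['d']).reshape(-1,3),cv2.cvtColor(np.load(f'/tmp/{n}.npz')['p'],cv2.COLOR_RGB2HSV).reshape(-1,3)) for n in('side','top')}
def near(P,x,y,r,z0,z1): return (np.hypot(P[:,0]-x,P[:,1]-y)<r)&(P[:,2]>z0)&(P[:,2]<z1)
if __name__=='__main__':
  D=load()
  for n,(P,H) in D.items():
    print(n)
    for nm,x,y,zt in(('large',.535,-.352,.1114),('small',.547,.298,.1009)):
        k=near(P,x,y,.045,zt-.005,zt+.006)&(H[:,1]<90); Q=P[k]
        if len(Q)>4: print(nm,len(Q),rect(Q),np.median(Q,0).round(4),((Q.min(0)+Q.max(0))/2).round(4))
        k=near(P,x,y,.045,zt-.02,zt+.006)&(H[:,1]<90); Q=P[k]
        if len(Q)>4: print('  blk',len(Q),rect(Q),Q.min(0).round(4),Q.max(0).round(4))
    for nm,x,y in(('thick',.64,.112),('thin',.627,-.148)):
        k=near(P,x,y,.035,.11,.175);Q=P[k]
        for x0 in np.arange(x-.04,x+.04,.008):
            q=Q[abs(Q[:,0]-x0)<.004]
            if len(q):print(nm,x0.round(3),len(q),'y',q[:,1].min().round(4),q[:,1].max().round(4),'z',q[:,2].min().round(4),q[:,2].max().round(4))
    k=near(P,.652,-.018,.22,.29,.312);Q=P[k];print('bar',np.polyfit(Q[:,1],Q[:,0],1),Q[:,1].min(),Q[:,1].max())
    for nm,h0,h1 in(('green',45,80),('blue',100,130)):
        k=(H[:,0]>h0)&(H[:,0]<h1)&(H[:,1]>120)&(P[:,2]>.1)&(P[:,2]<.12)&(abs(P[:,0]-.55)<.2)&(P[:,1]<0)&(P[:,1]>-.6)
        Q=(P[k][:,:2]*1000).astype(int);
        if len(Q):
            im=np.zeros((1000,1000),np.uint8);im[Q[:,0],Q[:,1]+700]=1;im=cv2.dilate(im,np.ones((9,9)))
            K,L,st,ce=cv2.connectedComponentsWithStats(im)
            print(nm,[(c[1].round(),c[0].round()-700) for c in ce[1:]])
E
python3 fit.py
```

```text
side
large 124 (array([ 540.6, -348.1]), array([25.7, 24.4]), 86.2) [ 0.5389 -0.3487  0.1117] [ 0.5406 -0.3478  0.111 ]
  blk 199 (array([ 540.2, -348. ]), array([26. , 25.2]), 86.8) [ 0.5277 -0.3609  0.0914] [ 0.5528 -0.3344  0.1154]
small 23 (array([550.5, 304.4]), array([18.4, 20.2]), 3.4) [0.5483 0.3007 0.0991] [0.5504 0.3041 0.0992]
  blk 51 (array([550.3, 303.3]), array([21.5, 19.3]), 89.0) [0.5406 0.2925 0.0821] [0.5599 0.3142 0.1024]
thick 0.632 20 y 0.0991 0.1205 z 0.131 0.1491
thick 0.64 11 y 0.0985 0.1106 z 0.1374 0.1499
thick 0.648 12 y 0.1005 0.1118 z 0.1394 0.1492
thick 0.656 16 y 0.099 0.1148 z 0.1348 0.149
thick 0.664 35 y 0.0895 0.1191 z 0.1264 0.1578
thick 0.672 19 y 0.0991 0.1243 z 0.1248 0.1596
thin 0.627 17 y -0.1569 -0.1435 z 0.135 0.1483
thin 0.635 11 y -0.1561 -0.1488 z 0.1386 0.1471
thin 0.643 14 y -0.1549 -0.1472 z 0.1377 0.1464
thin 0.651 8 y -0.1551 -0.1499 z 0.1382 0.1465
thin 0.659 29 y -0.1598 -0.1377 z 0.1265 0.1561
bar [0.02321323 0.65561619] -0.21461072683316085 0.16820079513775998
green [(np.float64(558.0), np.float64(-233.0)), (np.float64(570.0), n
[... 607 characters left out ...]
4 12 y 0.1088 0.1219 z 0.14 0.1528
thick 0.648 12 y 0.1079 0.1216 z 0.1393 0.1518
thick 0.656 12 y 0.108 0.1211 z 0.1389 0.1525
thick 0.664 26 y 0.0972 0.1276 z 0.1282 0.1641
thick 0.672 20 y 0.0941 0.1303 z 0.1436 0.1631
thin 0.627 8 y -0.1512 -0.1405 z 0.1392 0.1473
thin 0.635 7 y -0.1484 -0.1414 z 0.139 0.1487
thin 0.643 7 y -0.1489 -0.1413 z 0.1374 0.1511
thin 0.651 7 y -0.1496 -0.1425 z 0.1371 0.1448
thin 0.659 17 y -0.1611 -0.1363 z 0.1265 0.1574
bar [0.02226173 0.65781617] -0.208464111997955 0.17662744249602697
green [(np.float64(557.0), np.float64(-228.0)), (np.float64(571.0), np.float64(-430.0)), (np.float64(623.0), np.float64(-370.0))]
blue [(np.float64(488.0), np.float64(-428.0))]
```

```bash
cat > go.py <<'E'
# usage: go.py bx by bz psi_deg theta_deg [back_mm]: tool so that grasp pt = block centre (bx,by,bz) minus back along approach
import sys; from h import *
from scipy.spatial.transform import Rotation as R
b=np.array([float(a) for a in sys.argv[1:4]]);psi,th=np.radians([float(a) for a in sys.argv[4:6]]);back=float(sys.argv[6])/1000 if len(sys.argv)>6 else .008
s=env.read_state();Rc=R.from_rotvec(s['eef_rot'])
x=np.array([np.sin(th)*np.cos(psi),np.sin(th)*np.sin(psi),-np.cos(th)]);best=None
for sg in(1,-1):
    y=sg*np.array([-np.sin(psi),np.cos(psi),0]);Rt=R.from_matrix(np.stack([x,y,np.cross(x,y)],1));d=(Rt*Rc.inv()).as_rotvec(degrees=True)
    if best is None or np.linalg.norm(d)<np.linalg.norm(best):best=d
tcp=b+x*(.019-back);sh=tcp-s['eef_pos']
print('tcp target',tcp.round(4),'shift mm',(sh*1000).round(1),'turn',best.round(2),'|turn|',np.linalg.norm(best).round(1),'w',round(s['gripper_width'],4),'F',s['contact_force'].round(1),'t',s['t'])
print('joints',s['joints'].round(2))
E
python3 go.py .550 .307 .16 3 37
```

```text
tcp target [0.5566 0.3073 0.1512] shift mm [ 345.1 -280.1  -79.2] turn [ -5.34 -36.88  22.04] |turn| 43.3 w 0.0851 F [ 0.2 -0.2 -1.1] t 0.1
joints [ 1.05  0.53  1.43  0.    1.18 -0.18]
```

```bash
python3 -m jog '[[[0.03,-0.03,0],[-0.67,-4.6,2.75],0.06],[[0.043,-0.035,0],[-0.67,-4.6,2.75],0.06],[[0.043,-0.035,0],[-0.67,-4.6,2.75],0.06],[[0.043,-0.035,0],[-0.67,-4.6,2.75],0.06],[[0.043,-0.035,0],[-0.67,-4.6,2.75],0.06],[[0.043,-0.035,0],[-0.67,-4.6,2.75],0.06],[[0.043,-0.035,0],[-0.67,-4.6,2.75],0.06],[[0.04,-0.035,0],[-0.67,-4.6,2.75],0.06]]'; python3 go.py .550 .307 .17 3 37
```

```text
t: 0.9
eef_pos: [0.5131, 0.335, 0.2298]
eef_rot: [-0.045, 0.905, 0.069]
contact_force: [2.0, -0.5, 0.8]
gripper_width: 0.06
tcp target [0.5566 0.3073 0.1612] shift mm [ 43.5 -27.6 -68.6] turn [ 0.47  1.15 -1.54] |turn| 2.0 w 0.06 F [ 2.  -0.5  0.8] t 0.9
joints [ 0.53  0.41  1.9  -0.93  0.35 -0.31]
```

Now close to the pre-grasp pose. I'll settle there, then check both cameras against the known TCP.

```bash
python3 -m jog '[[[0.022,-0.014,-0.034],[0.2,0.6,-0.7],0.06],[[0.022,-0.014,-0.034],[0.2,0.6,-0.7],0.06],[[0,0,0],[0,0,0],0.06]]'; python3 go.py .550 .307 .17 3 37; python3 - <<'E'
from h import *
from scipy.spatial.transform import Rotation as R
s=env.read_state();Rt=R.from_rotvec(s['eef_rot']).as_matrix()
ims=[]
for n in('side','top'):
    p,d=grab(n);P=cloud(n,d).reshape(-1,3)
    k=(np.linalg.norm(P-s['eef_pos'],axis=1)<.11)&(P[:,2]>.115);L=(P[k]-s['eef_pos'])@Rt
    print(n,k.sum())
    for a,b in((-.11,-.08),(-.08,-.05),(-.05,-.03),(-.03,-.015),(-.015,.02)):
        q=L[(L[:,0]>a)&(L[:,0]<b)]
        if len(q):print(a,b,len(q),'y',q[:,1].min().round(4),q[:,1].max().round(4),'z',q[:,2].min().round(4),q[:,2].max().round(4),'x',q[:,0].max().round(4))
    m=env.camera_model(n);Rc=cv2.Rodrigues(np.array(m['rotation']))[0];c=Rc.T@(s['eef_pos']-m['eye']);K=m['mtx']
    u,v=int(K[0,0]*c[0]/-c[2]+K[0,2]),int(-K[1,1]*c[1]/-c[2]+K[1,2]);print(u,v)
    q=p.copy();q[v,u]=(255,0,0);ims.append(cv2.resize(q[v-50:v+50,u-50:u+50],(400,400),interpolation=cv2.INTER_NEAREST))
cv2.imwrite('pics/pre.png',np.hstack(ims)[:,:,::-1])
E
python3 fit.py | grep -A1 -E "side|top|small"
```

```text
t: 1.2
eef_pos: [0.5599, 0.3004, 0.1588]
eef_rot: [-0.025, 0.928, 0.044]
contact_force: [-1.0, 0.2, -0.4]
gripper_width: 0.0602
tcp target [0.5566 0.3073 0.1612] shift mm [-3.3  7.   2.4] turn [ 0.13 -0.16  0.2 ] |turn| 0.3 w 0.0602 F [-1.   0.2 -0.4] t 1.2
joints [ 0.42  0.56  1.91 -1.27  0.23 -0.  ]
side 217
-0.11 -0.08 82 y -0.0705 0.0105 z -0.0186 0.0189 x -0.08
-0.08 -0.05 76 y -0.0703 0.0301 z -0.0164 0.0169 x -0.0508
-0.05 -0.03 17 y -0.0499 0.0294 z -0.0115 0.0099 x -0.0304
-0.03 -0.015 29 y -0.0477 -0.0348 z -0.01 0.0112 x -0.0151
-0.015 0.02 13 y -0.0428 -0.0359 z -0.0103 0.0107 x -0.0031
263 165
top 287
-0.11 -0.08 82 y -0.0622 0.0673 z -0.0046 0.0236 x -0.0801
-0.08 -0.05 152 y -0.0611 0.0663 z -0.0104 0.0195 x -0.0501
-0.05 -0.03 16 y -0.0413 0.0446 z -0.0026 0.0129 x -0.0306
-0.03 -0.015 29 y -0.0409 0.0447 z -0.0081 0.0143 x -0.0159
-0.015 0.02 8 y -0.0398 0.0355 z -0.0084 0.0121 x -0.0104
232 229
side
large 126 (array([ 540.1, -347.7]), array([24.2, 24.4]), 87.8) [ 0.5387 -0.3498  0.1115] [ 0.5401 -0.3475  0.1107]
--
small 24 (array([550. , 303.7]), array([17.1, 18.9]), 3.5) [0.5497 0.3014 0.0996] [0.5501 0.3037 0.0998]
  blk 50 (array([548.9, 304.6]), array([16.8, 22.7]), 13.5) [0.5404 0.2933 0.0818] [0.5589 0.3145 0.1034]
--
top
large 37 (array([ 539.9, -342.5]), array([22. , 23.5]), 77.4) [ 0.5402 -0.3408  0.1121] [ 0.5402 -0.3429  0.1118]
--
small 9 (array([553.6, 311.5]), array([ 8.6, 14.4]), 14.1) [0.5551 0.3126 0.1   ] [0.5535 0.3122 0.1005]
  blk 16 (array([552.4, 310.5]), array([11.5, 15.6]), 14.1) [0.5458 0.3034 0.0907] [0.5587 0.3192 0.1049]
```

View pics/pre.png

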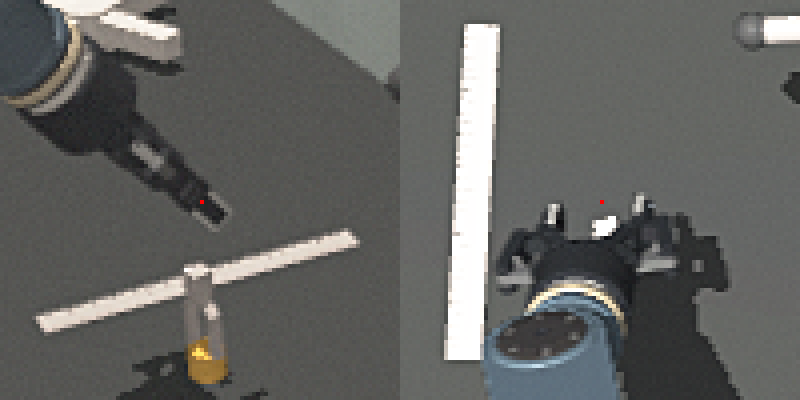

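The pre-grasp view shows the jaws straddling the small block (top view: block between the fingers, around crop (605,228)). The two cameras disagree in y by about 6 mm. Checked against the gripper, true y is about top −2 mm, or side +4 mm.

```bash
python3 -m jog '[[[-0.003,0.007,-0.02],[0,0,0],0.06],[[0,0,-0.02],[0,0,0],0.06],[[0,0,-0.02],[0,0,0],0.06],[[0,0,-0.012],[0,0,0],0.06],[[0,0,0],[0,0,0],0.06]]'; python3 go.py .550 .3075 .0889 3 37
```

```text
t: 1.8
eef_pos: [0.5652, 0.3252, 0.1109]
eef_rot: [-0.033, 0.951, 0.047]
contact_force: [-0.2, -0.3, 0.1]
gripper_width: 0.0594
tcp target [0.5566 0.3078 0.0801] shift mm [ -8.6 -17.4 -30.8] turn [ 0.5  -1.46 -0.15] |turn| 1.6 w 0.0594 F [-0.2 -0.3  0.1] t 1.8
joints [ 0.46  0.66  1.87 -1.43  0.24  0.18]
```

Joint 4 hit its range limit (−1.43) because the forearm lies nearly along the tool axis here. I'll use a 31° lean instead, which keeps the wrist away from that.

```bash
python3 -m jog '[[[-0.008,-0.017,0.01],[0,5,0],0.06],[[0,0,0],[0,3,0],0.06],[[0,0,0],[0,0,0],0.06]]'; python3 go.py .550 .3075 .0889 3 31
```

```text
t: 2.1
eef_pos: [0.5632, 0.3152, 0.1156]
eef_rot: [-0.04, 1.013, 0.037]
contact_force: [0.3, 0.2, 0.5]
gripper_width: 0.0599
tcp target [0.5557 0.3078 0.0795] shift mm [ -7.6  -7.4 -36.2] turn [0.89 0.97 0.18] |turn| 1.3 w 0.0599 F [0.3 0.2 0.5] t 2.1
joints [ 0.44  0.64  1.84 -1.    0.26 -0.27]
```

```bash
python3 -m jog '[[[-0.008,-0.007,-0.01],[0.9,1,0],0.06],[[0,0,0],[0,0,0],0.06]]'; python3 go.py .550 .3075 .0889 3 31
```

```text
t: 2.3
eef_pos: [0.5556, 0.3084, 0.1068]
eef_rot: [-0.026, 1.027, 0.046]
contact_force: [0.7, -0.3, -0.4]
gripper_width: 0.0599
tcp target [0.5557 0.3078 0.0795] shift mm [  0.1  -0.6 -27.4] turn [-0.02  0.15  0.09] |turn| 0.2 w 0.0599 F [ 0.7 -0.3 -0.4] t 2.3
joints [ 0.42  0.64  1.87 -1.03  0.22 -0.23]
```

```bash
python3 -m jog '[[[0,0,-0.014],[0,0,0],0.06],[[0,0,-0.013],[0,0,0],0.06],[[0,0,0],[0,0,0],0.06]]'; python3 go.py .550 .3075 .0889 3 31
```

```text
t: 2.6
eef_pos: [0.5569, 0.3098, 0.0815]
eef_rot: [-0.027, 1.021, 0.049]
contact_force: [0.7, -0.7, 0.1]
gripper_width: 0.0597
tcp target [0.5557 0.3078 0.0795] shift mm [-1.2 -2.  -2. ] turn [-0.05  0.49 -0.09] |turn| 0.5 w 0.0597 F [ 0.7 -0.7  0.1] t 2.6
joints [ 0.42  0.69  1.88 -1.33  0.19  0.07]
```

```bash
python3 -m jog '[[[-0.001,-0.002,-0.002],[0,0.4,0],0.03],[[0,0,0],[0,0,0],0],[[0,0,0],[0,0,0],0],[[0,0,0],[0,0,0],0],[[0,0,0],[0,0,0],0]]'; python3 go.py .550 .3075 .0889 3 31
```

```text
t: 3.1
eef_pos: [0.5563, 0.3084, 0.0812]
eef_rot: [-0.027, 1.026, 0.051]
contact_force: [1.3, 0.4, -2.9]
gripper_width: 0.0173
tcp target [0.5557 0.3078 0.0795] shift mm [-0.6 -0.6 -1.7] turn [-0.07  0.21 -0.16] |turn| 0.3 w 0.0173 F [ 1.3  0.4 -2.9] t 3.1
joints [ 0.42  0.69  1.88 -1.3   0.19  0.04]
```

```bash
python3 -m jog '[[[0,0,0.02],[0,0,0],0],[[-0.005,0,0.03],[0,0,0],0],[[-0.01,0,0.025],[0,0,0],0],[[-0.01,0,0.02],[0,0,0],0],[[0,0,0],[0,0,0],0]]'; python3 go.py .53 -.148 .178 -1.3 31; python3 - <<'E'
from h import *
for n in('side','top'):
    p,d=grab(n,n+'_l.png');P=cloud(n,d).reshape(-1,3);dy={'side':.004,'top':-.002}[n];P[:,1]+=dy
    for nm,y0,r in(('thick',.113,.018),('thin',-.148,.016)):
        k=(abs(P[:,1]-y0)<r)&(P[:,0]>.6)&(P[:,0]<.7)&(P[:,2]>.125)&(P[:,2]<.17);Q=P[k]
        print(n,nm)
        print([(x0.round(4),len(q),(q[:,1].min()*1e3).round(1),(q[:,1].max()*1e3).round(1),(q[:,2].max()*1e3).round(1)) for x0 in np.arange(.612,.676,.003) if len(q:=Q[abs(Q[:,0]-x0)<.0015])])
E
```

```text
t: 3.6
eef_pos: [0.5278, 0.3063, 0.1735]
eef_rot: [-0.03, 1.035, 0.047]
contact_force: [0.5, 0.9, -2.7]
gripper_width: 0.0171
tcp target [ 0.5357 -0.1481  0.1686] shift mm [   7.8 -454.4   -5. ] turn [ 0.17 -0.32 -4.36] |turn| 4.4 w 0.0171 F [ 0.5  0.9 -2.7] t 3.6
joints [ 0.44  0.5   1.88 -0.66  0.32 -0.61]
side thick
[(np.float64(0.633), 14, np.float64(104.5), np.float64(120.2), np.float64(148.5)), (np.float64(0.636), 7, np.float64(104.2), np.float64(125.1), np.float64(150.1)), (np.float64(0.639), 3, np.float64(108.3), np.float64(110.3), np.float64(143.7)), (np.float64(0.642), 7, np.float64(104.2), np.float64(115.3), np.float64(148.2)), (np.float64(0.645), 4, np.float64(104.8), np.float64(119.3), np.float64(148.1)), (np.float64(0.648), 6, np.float64(105.9), np.float64(116.9), np.float64(149.3)), (np.float64(0.651), 3, np.float64(104.8), np.float64(109.4), np.float64(145.0)), (np.float64(0.654), 7, np.float64(106.5), np.float64(116.2), np.float64(147.9)), (np.float64(0.657), 5, np.float64(105.1), np.float64(116.5), np.float64(146.6)), (np.float64(0.66), 4, np.float64(107.2), np.floa
[... 3888 characters left out ...]
loat64(-145.4), np.float64(145.8)), (np.float64(0.654), 3, np.float64(-151.6), np.float64(-144.6), np.float64(145.9)), (np.float64(0.657), 4, np.float64(-153.1), np.float64(-144.9), np.float64(164.9)), (np.float64(0.66), 19, np.float64(-163.0), np.float64(-132.2), np.float64(161.2)), (np.float64(0.663), 8, np.float64(-157.9), np.float64(-134.7), np.float64(159.9)), (np.float64(0.666), 7, np.float64(-162.3), np.float64(-134.7), np.float64(161.0)), (np.float64(0.669), 8, np.float64(-158.3), np.float64(-132.2), np.float64(160.1)), (np.float64(0.672), 10, np.float64(-162.0), np.float64(-132.2), np.float64(161.3)), (np.float64(0.675), 7, np.float64(-161.5), np.float64(-135.5), np.float64(159.6))]
```

Thin pin middle is at about (.6445, −.148, .140), thick pin middle about (.650, .1125, .140). Next I'll carry the small weight across.

```bash
python3 -m jog '[[[0,-0.04,0],[0,0,-0.5],0],[[0,-0.045,0],[0,0,-0.5],0],[[0,-0.045,0],[0,0,-0.5],0],[[0,-0.045,0],[0,0,-0.5],0],[[0,-0.045,0],[0,0,-0.5],0],[[0,-0.045,0],[0,0,-0.5],0],[[0,-0.045,0],[0,0,-0.5],0],[[0,-0.045,0],[0,0,-0.5],0]]'; python3 go.py .53 -.148 .180 -1.3 31
```

```text
t: 4.5
eef_pos: [0.5259, 0.0865, 0.1614]
eef_rot: [-0.011, 1.066, 0.02]
contact_force: [1.0, -0.4, -2.6]
gripper_width: 0.0172
tcp target [ 0.5357 -0.1481  0.1706] shift mm [   9.8 -234.6    9.2] turn [-0.06 -2.09 -2.55] |turn| 3.3 w 0.0172 F [ 1.  -0.4 -2.6] t 4.5
joints [-0.07  0.43  2.1   0.43  0.11 -2.08]
```

```bash
cat > wr.py <<'E'
import numpy as np
from scipy.spatial.transform import Rotation as R
E=R.from_euler
def fk(q,s4=1,s6=1): return E('ZYZYZ',[q[0],q[1]+q[2],s4*q[3],q[4],s6*q[5]])
C=R.from_matrix([[0,0,1],[0,1,0],[-1,0,0]]).inv() # placeholder
if __name__=='__main__':
    data=[([1.0465,.5284,1.4338,0,1.1814,-.1785],[.2699,1.5544,-.2728]),([.42,.69,1.88,-1.3,.19,.04],[-.027,1.026,.051]),([.44,.5,1.88,-.66,.32,-.61],[-.03,1.035,.047]),([-.07,.43,2.1,.43,.11,-2.08],[-.011,1.066,.02])]
    for s4 in(1,-1):
        for s6 in(1,-1):
            print(s4,s6,[(fk(q,s4,s6).inv()*R.from_rotvec(r)).as_rotvec().round(2) for q,r in data])
E
python3 wr.py
```

```text
Traceback (most recent call last):
  File "wr.py", line 10, in <module>
    print(s4,s6,[(fk(q,s4,s6).inv()*R.from_rotvec(r)).as_rotvec().round(2) for q,r in data])
                  ~~^^^^^^^^^
  File "wr.py", line 4, in fk
    def fk(q,s4=1,s6=1): return E('ZYZYZ',[q[0],q[1]+q[2],s4*q[3],q[4],s6*q[5]])
                                ~^^^^^^^^^^^^^^^^^^^^^^^^^^^^^^^^^^^^^^^^^^^^^^^
  File "scipy/spatial/transform/_rotation.pyx", line 1413, in scipy.spatial.transform._rotation.Rotation.from_euler
ValueError: Expected axis specification to be a non-empty string of upto 3 characters, got ZYZYZ
```

```bash
sed -i "s/^def fk.*/def fk(q,s4=1,s6=1): return E('ZY',[q[0],q[1]+q[2]])*E('ZYZ',[s4*q[3],q[4],s6*q[5]])/" wr.py; python3 wr.py
```

```text
1 1 [array([ 1.21, -1.21,  1.21]), array([ 1.21, -1.2 ,  1.21]), array([ 1.22, -1.2 ,  1.22]), array([ 1.2 , -1.2 ,  1.21])]
1 -1 [array([ 0.94, -1.36,  0.94]), array([ 1.27, -1.17,  1.27]), array([ 0.28, -1.55,  0.28]), array([-1.9 , -0.54, -1.92])]
-1 1 [array([ 1.21, -1.21,  1.21]), array([-0.6 , -1.69, -1.03]), array([ 0.55, -1.6 , -0.06]), array([ 1.8 , -0.77,  1.87])]
-1 -1 [array([ 0.94, -1.36,  0.94]), array([-0.53, -1.7 , -0.97]), array([-0.5 , -1.72, -0.96]), array([-1.36, -1.05, -1.26])]
```

The wrist model is exact, with a constant tool rotation. I'll fit the link lengths so I can predict joints for each grasp option.

```bash
cat > ik.py <<'E'
import numpy as np,sys
from scipy.optimize import least_squares
from wr import fk,R
C=R.from_rotvec(1.2092*np.array([1,-1,1]))
D=[([1.0465,.5284,1.4338,0,1.1814,-.1785],[.2115,.5874,.2304]),([.53,.41,1.9,-.93,.35,-.31],[.5131,.335,.2298]),([.42,.56,1.91,-1.27,.23,0],[.5599,.3004,.1588]),([.46,.66,1.87,-1.43,.24,.18],[.5652,.3252,.1109]),([.42,.64,1.87,-1.03,.22,-.23],[.5556,.3084,.1068]),([.42,.69,1.88,-1.3,.19,.04],[.5563,.3084,.0812]),([.44,.5,1.88,-.66,.32,-.61],[.5278,.3063,.1735]),([-.07,.43,2.1,.43,.11,-2.08],[.5259,.0865,.1614])]
def pos(q,p):
    h,l1,l2,l3=p[:4];u=np.array([np.cos(q[0]),np.sin(q[0]),0]);z=np.array([0,0,1]);a=q[1]+q[2]
    return h*z+l1*(np.sin(q[1])*u+np.cos(q[1])*z)+l2*(np.sin(a)*u+np.cos(a)*z)+l3*fk(q).apply([0,0,1])
f=least_squares(lambda p:np.concatenate([pos(q,p)-x for q,x in D]),[.2,.4,.4,.2]);p=f.x
def ik(t,Rt,q0):
    s=least_squares(lambda q:np.concatenate([(pos(q,p)-t)*5,(Rt.inv()*fk(q)*C).as_rotvec()]),q0,bounds=([-3.08,-.75,.22,-1.43,0,-2.85],[3.08,2.2,2.44,4.57,2.65,2.85]));return s.x,s.cost
def tgt(b,psi,th,sg,back=.008):
    psi,th=np.radians([psi,th]);x=np.array([np.sin(th)*np.cos(psi),np.sin(th)*np.sin(psi),-np.cos(th)]);y=sg*np.array([-np.sin(psi),np.cos(psi),0])
    return np.array(b)+x*(.019-back),R.from_matrix(np.stack([x,y,np.cross(x,y)],1))
if __name__=='__main__':
    print('links',p.round(4),'rms',np.sqrt(np.mean(f.fun**2)).round(4))
    for nm,b,psi in(('small pick',(.55,.3075,.0889),3),('mid',(.53,.09,.178),0),('smallpre',(.53,-.148,.18),-1.3),('small place',(.6445,-.148,.163),-1.3),('large pick',(.54,-.3445,.0994),-3),('large mid',(.48,-.1,.18),-2),('large mid0',(.48,.0,.18),-2),('large pre',(.55,.1125,.188),-1.3),('large place',(.65,.1125,.166),-1.3)):
        for th in(31,36):
            for sg in(1,-1):
                sols=set()
                for q4 in(-1,0,1,2,3,4):
                    for q6 in(-2,0,2):
                        q,c=ik(*tgt(b,psi,th,sg),[np.arctan2(b[1],b[0]),.5,1.9,q4,.3,q6])
                        if c<1e-6:sols.add(tuple(float(v) for v in q.round(1)+0))
                print(nm,th,sg,sorted(sols)[:4])
E
python3 ik.py
```

```text
links [-0.2495  0.7635  0.3053  0.0207] rms 0.0485
small pick 31 1 [(0.5, 0.7, 1.9, -1.3, 0.2, 0.1)]
small pick 31 -1 []
small pick 36 1 []
small pick 36 -1 []
mid 31 1 [(0.2, 0.5, 2.0, -0.7, 0.1, -0.8)]
mid 31 -1 [(0.2, 0.5, 2.0, -0.7, 0.1, 2.4)]
mid 36 1 [(0.2, 0.5, 2.0, -1.3, 0.1, -0.1)]
mid 36 -1 []
smallpre 31 1 [(-0.3, 0.5, 2.0, 0.7, 0.2, -2.5)]
smallpre 31 -1 [(-0.3, 0.5, 2.0, 0.7, 0.2, 0.6)]
smallpre 36 1 []
smallpre 36 -1 [(-0.3, 0.5, 2.0, 1.2, 0.2, 0.2)]
small place 31 1 [(-0.2, 0.6, 1.7, 0.4, 0.3, -2.1)]
small place 31 -1 [(-0.2, 0.6, 1.7, 0.4, 0.3, 1.1)]
small place 36 1 [(-0.2, 0.6, 1.7, 0.5, 0.2, -2.3)]
small place 36 -1 [(-0.2, 0.6, 1.7, 0.5, 0.2, 0.9)]
large pick 31 1 []
large pick 31 -1 [(-0.6, 0.6, 1.9, 1.1, 0.3, 0.0)]
large pick 36 1 [(-0.6, 0.6, 1.9, 1.4, 0.3, 2.8)]
large pick 36 -1 [(-0.6, 0.6, 1.9, 1.4, 0.3, -0.3)]
large mid 31 1 [(-0.2, 0.4, 2.1, 1.1, 0.1, -2.8)]
large mid 31 -1 [(-0.2, 0.4, 2.1, 1.1, 0.1, 0.3)]
large mid 36 1 [(-0.2, 0.4, 2.1, 2.0, 0.1, 2.6)]
large mid 36 -1 [(-0.2, 0.4, 2.1, 2.0, 0.1, -0.6)]
large mid0 31 1 [(0.0, 0.4, 2.2, -0.8, 0.0, -0.8)]
large mid0 31 -1 [(0.0, 0.4, 2.2, -0.8, 0.0, 2.4)]
large mid0 36 1 [(0.0, 0.4, 2.2, 3.4, 0.1, 1.3)]
large mid0 36 -1 [(0.0, 0.4, 2.2, 3.4, 0.1, -1.8)]
large pre 31 1 [(0.2, 0.5, 1.9, -0.6, 0.2, -0.8)]
large pre 31 -1 [(0.2, 0.5, 1.9, -0.6, 0.2, 2.3)]
large pre 36 1 [(0.2, 0.5, 1.9, -0.9, 0.2, -0.5)]
large pre 36 -1 [(0.2, 0.5, 1.9, -0.9, 0.2, 2.7)]
large place 31 1 [(0.2, 0.6, 1.7, -0.3, 0.3, -1.1)]
large place 31 -1 [(0.2, 0.6, 1.7, -0.3, 0.3, 2.1)]
large place 36 1 [(0.2, 0.6, 1.7, -0.5, 0.2, -0.9)]
large place 36 -1 [(0.2, 0.6, 1.7, -0.5, 0.2, 2.2)]
```

```bash
python3 -m jog '[[[0.03,-0.02,0.01],[0,-1,-0.5],0],[[0,-0.035,0],[0,-0.5,-0.5],0],[[0,-0.035,0],[0,0,-0.5],0],[[0,-0.035,0],[0,0,-0.5],0],[[0,-0.03,0],[0,0,0],0],[[0,-0.03,0],[0,0,0],0],[[0,-0.03,0],[0,0,0],0]]'; python3 go.py .55 -.148 .182 -1.3 31
```

```text
t: 5.2
eef_pos: [0.5557, -0.1262, 0.1622]
eef_rot: [0.01, 1.072, -0.012]
contact_force: [0.7, 1.2, -2.7]
gripper_width: 0.0167
tcp target [ 0.5557 -0.1481  0.1726] shift mm [ -0.  -22.   10.3] turn [-0.2  -2.4  -0.48] |turn| 2.5 w 0.0167 F [ 0.7  1.2 -2.7] t 5.2
joints [-0.55  0.46  2.01  0.83  0.34 -2.85]
```

```bash
python3 - <<'E'
s=open('ik.py').read()
s=s.replace("([-.07,.43,2.1,.43,.11,-2.08],[.5259,.0865,.1614])]","([-.07,.43,2.1,.43,.11,-2.08],[.5259,.0865,.1614]),([-.55,.46,2.01,.83,.34,-2.85],[.5557,-.1262,.1622])]")
s=s.replace("h,l1,l2,l3=p[:4]","h,l1,l2,l3,d,e=p").replace("return h*z","F=fk([q[0],q[1],q[2],q[3],0,0]);return h*z+d*np.array([-u[1],u[0],0])+e*fk([*q[:5],0]).apply([0,1,0])",1).replace("[.2,.4,.4,.2])","[.2,.4,.4,.2,.1,0])")
open('ik.py','w').write(s)
E
python3 ik.py
```

```text
links [ 0.2036  0.5067  0.3568  0.2518  0.1058 -0.0012] rms 0.0099
small pick 31 1 [(0.4, 0.7, 1.9, -1.3, 0.2, 0.0)]
small pick 31 -1 []
small pick 36 1 [(0.4, 0.7, 1.9, 4.3, 0.2, 0.7)]
small pick 36 -1 [(0.4, 0.7, 1.9, 4.3, 0.2, -2.4)]
mid 31 1 [(0.0, 0.4, 2.1, 0.2, 0.1, -1.8)]
mid 31 -1 [(0.0, 0.4, 2.1, 0.2, 0.1, 1.3)]
mid 36 1 [(0.0, 0.4, 2.2, 2.7, 0.1, 2.0)]
mid 36 -1 [(0.0, 0.4, 2.2, 2.7, 0.1, -1.2)]
smallpre 31 1 []
smallpre 31 -1 [(-0.6, 0.4, 2.1, 1.0, 0.3, 0.1)]
smallpre 36 1 [(-0.6, 0.4, 2.1, 1.4, 0.3, 2.8)]
smallpre 36 -1 [(-0.6, 0.4, 2.1, 1.4, 0.3, -0.3)]
small place 31 1 [(-0.5, 0.6, 1.8, 0.7, 0.4, -2.6)]
small place 31 -1 [(-0.5, 0.6, 1.8, 0.7, 0.4, 0.5)]
small place 36 1 []
small place 36 -1 [(-0.5, 0.6, 1.8, 1.1, 0.3, 0.1)]
large pick 31 1 []
large pick 31 -1 [(-0.9, 0.7, 1.8, 1.1, 0.5, -0.2)]
large pick 36 1 [(-0.9, 0.7, 1.9, 1.3, 0.5, 2.7)]
large pick 36 -1 [(-0.9, 0.7, 1.9, 1.3, 0.5, -0.5)]
large mid 31 1 []
large mid 31 -1 [(-0.6, 0.3, 2.2, 1.2, 0.3, -0.1)]
large mid 36 1 [(-0.6, 0.3, 2.3, 1.7, 0.3, 2.6)]
large mid 36 -1 [(-0.6, 0.3, 2.3, 1.7, 0.3, -0.6)]
large mid0 31 1 []
large mid0 31 -1 [(-0.3, 0.3, 2.3, 1.3, 0.1, 0.1)]
large mid0 36 1 [(-0.3, 0.3, 2.3, 2.2, 0.2, 2.3)]
large mid0 36 -1 [(-0.3, 0.3, 2.3, 2.2, 0.2, -0.8)]
large pre 31 1 [(0.0, 0.4, 2.0, -0.2, 0.2, -1.4)]
large pre 31 -1 [(0.0, 0.4, 2.0, -0.2, 0.2, 1.8)]
large pre 36 1 [(0.0, 0.4, 2.1, -1.4, 0.0, -0.2)]
large pre 36 -1 []
large place 31 1 [(0.0, 0.6, 1.8, -0.1, 0.2, -1.4)]
large place 31 -1 [(0.0, 0.6, 1.8, -0.1, 0.2, 1.7)]
large place 36 1 [(0.0, 0.6, 1.8, -0.3, 0.1, -1.3)]
large place 36 -1 [(0.0, 0.6, 1.8, -0.3, 0.1, 1.9)]
```

```bash
python3 -m jog '[[[0.015,0,0.01],[0,0,0],0],[[0.015,-0.008,0],[0,-1,0],0],[[0.01,-0.008,0],[0,-1,0],0],[[0,-0.006,0],[0,0,0],0],[[0,0,0],[0,0,0],0]]'; python3 go.py .597 -.148 .182 -1.3 31
```

```text
t: 5.7
eef_pos: [0.5966, -0.1575, 0.1645]
eef_rot: [0.013, 1.045, -0.019]
contact_force: [-0.1, 0.2, -2.6]
gripper_width: 0.017
tcp target [ 0.6027 -0.1481  0.1726] shift mm [6.1 9.4 8.1] turn [-0.11 -0.87 -0.03] |turn| 0.9 w 0.017 F [-0.1  0.2 -2.6] t 5.7
joints [-0.57  0.5   1.91  0.79  0.38 -2.81]
```

```bash
python3 -m jog '[[[0.003,0.009,0.008],[0,-0.5,0],0],[[0,0,0],[0,0,0],0],[[0,0,0],[0,0,0],0]]'; python3 go.py .597 -.148 .182 -1.3 31; python3 - <<'E'
from h import *
for n in('side','top'):
    p,d=grab(n);P=cloud(n,d).reshape(-1,3);H=cv2.cvtColor(p,cv2.COLOR_RGB2HSV).reshape(-1,3);P[:,1]+={'side':.004,'top':-.002}[n]
    k=(np.hypot(P[:,0]-.60,P[:,1]+.148)<.05)&(P[:,2]>.05)&(P[:,2]<.24)
    br=k&(H[:,0]>10)&(H[:,0]<30)&(H[:,1]>110);Q=P[br]
    if len(Q):print(n,'brass',len(Q),Q.min(0).round(4),Q.max(0).round(4))
    g=k&(H[:,1]<60)&(H[:,2]>110)&(P[:,0]<.62);Q=P[g]
    if len(Q):print(n,'steel',len(Q),Q.min(0).round(4),Q.max(0).round(4),np.median(Q,0).round(4))
    u0,v0=(360,225) if n=='side' else (365,200)
    x=cv2.resize(p[v0-45:v0+45,u0-45:u0+45],(400,400),interpolation=cv2.INTER_CUBIC)
    L=x if n=='side' else np.hstack([L,x])
cv2.imwrite('pics/pre2.png',L[:,:,::-1])
E
```

```text
t: 6.0
eef_pos: [0.5979, -0.1457, 0.171]
eef_rot: [0.014, 1.04, -0.016]
contact_force: [-0.2, 0.1, -3.5]
gripper_width: 0.0168
tcp target [ 0.6027 -0.1481  0.1726] shift mm [ 4.8 -2.4  1.5] turn [-0.26 -0.6  -0.15] |turn| 0.7 w 0.0168 F [-0.2  0.1 -3.5] t 6.0
joints [-0.55  0.49  1.91  0.78  0.38 -2.78]
side brass 139 [ 0.5733 -0.1597  0.0908] [ 0.6009 -0.1307  0.1343]
side steel 155 [ 0.56   -0.178   0.1153] [ 0.6035 -0.126   0.2376] [ 0.588  -0.1564  0.1474]
top steel 41 [ 0.5839 -0.1621  0.179 ] [ 0.6049 -0.1308  0.2153] [ 0.5936 -0.1489  0.1905]
```

View pics/pre2.png

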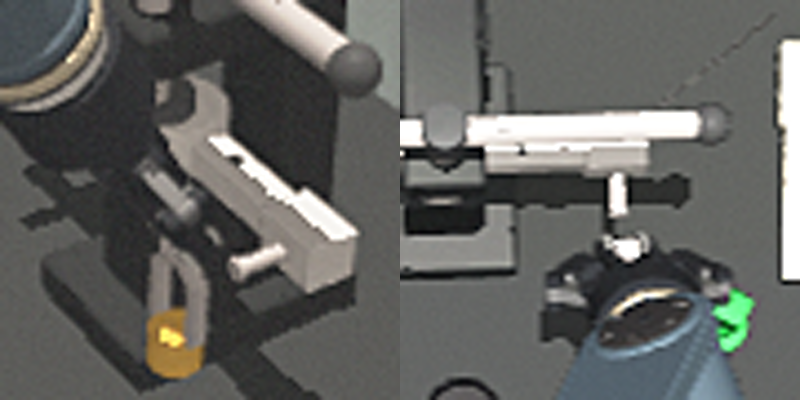

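The small weight hangs upright just in front of the thin pin (side crop: window (180,290), pin tip (240,265); top crop: block (625,243) in line with the pin (618,195)). Threading it on.

```bash
python3 -m jog '[[[0.012,-0.002,0],[0,-0.5,0],0],[[0.012,-0.001,0],[0,0,0],0],[[0.012,0,0],[0,0,0],0],[[0.010,0,0],[0,0,0],0],[[0,0,0],[0,0,0],0]]'; python3 go.py .6425 -.148 .180 -1.3 31
```

```text
t: 6.6
eef_pos: [0.6483, -0.1493, 0.1721]
eef_rot: [0.014, 1.027, -0.017]
contact_force: [-0.4, -0.8, -2.8]
gripper_width: 0.0168
tcp target [ 0.6482 -0.1481  0.1706] shift mm [-0.1  1.2 -1.6] turn [-0.21  0.13 -0.11] |turn| 0.3 w 0.0168 F [-0.4 -0.8 -2.8] t 6.6
joints [-0.51  0.54  1.8   0.68  0.4  -2.63]
```

```bash
python3 -m jog '[[[0,0.001,-0.005],[0,0,0],0],[[0,0,-0.005],[0,0,0],0],[[0,0,-0.002],[0,0,0],0],[[0,0,0],[0,0,0],0]]'; python3 -m jog '[[[0,0,-0.0015],[0,0,0],0],[[0,0,0],[0,0,0],0]]'
```

```text
t: 7.0
eef_pos: [0.6472, -0.1477, 0.1582]
eef_rot: [0.015, 1.029, -0.016]
contact_force: [-0.9, -0.6, -2.4]
gripper_width: 0.0168
t: 7.2
eef_pos: [0.6466, -0.1477, 0.1562]
eef_rot: [0.016, 1.03, -0.016]
contact_force: [-0.6, 0.4, -3.4]
gripper_width: 0.0172
```

```bash
python3 -m jog '[[[0.001,0,-0.0015],[0,0,0],0],[[0,0,0],[0,0,0],0]]'; python3 -m jog '[[[0,0,-0.0015],[0,0,0],0],[[0,0,0],[0,0,0],0]]'
```

```text
t: 7.4
eef_pos: [0.6478, -0.148, 0.1551]
eef_rot: [0.015, 1.029, -0.017]
contact_force: [0.1, 0.5, -1.9]
gripper_width: 0.0169
t: 7.6
eef_pos: [0.6482, -0.148, 0.155]
eef_rot: [0.015, 1.027, -0.017]
contact_force: [-0.4, 0.5, -2.1]
gripper_width: 0.0166
```

```bash
python3 -m jog '[[[0,0,-0.001],[0,0,0],0],[[0,0,0],[0,0,0],0]]'
```

```text
t: 7.8
eef_pos: [0.6485, -0.1481, 0.1549]
eef_rot: [0.015, 1.026, -0.017]
contact_force: [-1.6, -0.3, -0.6]
gripper_width: 0.0172
```

Contact: the weight's load (−2.9 N) is now on the pin. Opening gently.

```bash
python3 -m jog '[[[0,0,0],[0,0,0],0.02],[[0,0,0],[0,0,0],0.024],[[0,0,0],[0,0,0],0.03],[[0,0,0],[0,0,0],0.036],[[0,0,0],[0,0,0],0.036],[[0,0,0],[0,0,0],0.036]]'; python3 - <<'E'
from h import *
for n in('side','top'):
    p,d=grab(n)
    u0,v0=(370,225) if n=='side' else (365,200)
    x=cv2.resize(p[v0-45:v0+45,u0-45:u0+45],(400,400),interpolation=cv2.INTER_CUBIC)
    L=x if n=='side' else np.hstack([L,x])
cv2.imwrite('pics/rel1.png',L[:,:,::-1])
E
```

```text
t: 8.4
eef_pos: [0.6504, -0.1495, 0.1559]
eef_rot: [0.013, 1.022, -0.02]
contact_force: [-0.1, 0.2, 0.7]
gripper_width: 0.0358
```

View pics/rel1.png

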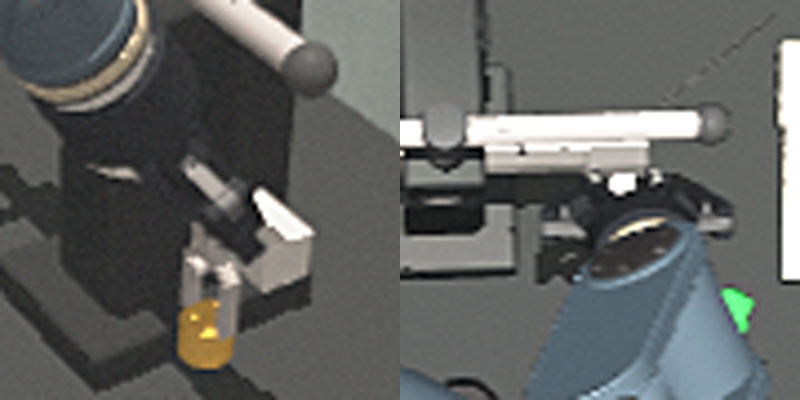

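Released, and hanging on the thin pin (side crop: window around the pin at (212,270); top crop: block (622,183) between the open jaws). Next I'll retract, then rotate the tool half a turn (joint 6 is near its limit) on the way to the large weight.

```bash
python3 -m jog '[[[-0.01,0.001,0.006],[0,0,0],0.036],[[-0.02,0,0.012],[0,0,0],0.036],[[-0.03,0,0.015],[0,0,0],0.036],[[-0.04,0,0.02],[0,0,0],0.04],[[-0.04,0,0.02],[4.38,0,-7.28],0.05],[[0,-0.02,0],[4.38,0,-7.28],0.06],[[0,-0.02,0],[4.38,0,-7.28],0.06],[[0,-0.02,0],[4.38,0,-7.28],0.06]]'; python3 -m jog '[[[0,-0.02,0],[4.38,0,-7.28],0.06],[[0,-0.02,0],[4.38,0,-7.28],0.06],[[0,-0.02,0],[4.38,0,-7.28],0.06],[[0,-0.02,0],[4.38,0,-7.28],0.06],[[0,-0.02,0],[4.38,0,-7.28],0.06],[[0,-0.02,0],[4.38,0,-7.28],0.06],[[0,0,0],[4.38,0,-7.28],0.06],[[0,0,0],[4.38,0,-7.28],0.06]]'; python3 go.py .54 -.3445 .17 -3 31
```

```text
t: 9.3
eef_pos: [0.4996, -0.203, 0.2326]
eef_rot: [0.561, 0.991, -0.327]
contact_force: [0.1, -0.0, -0.1]
gripper_width: 0.0598
t: 10.1
eef_pos: [0.4939, -0.3281, 0.2363]
eef_rot: [1.632, 0.715, -0.94]
contact_force: [-0.0, 1.1, 0.7]
gripper_width: 0.0602
tcp target [ 0.5457 -0.3448  0.1606] shift mm [ 51.8 -16.7 -75.7] turn [ 39.27  -1.78 -67.55] |turn| 78.2 w 0.0602 F [-0.   1.1  0.7] t 10.1
joints [-1.    0.38  1.84  0.69  0.72 -1.22]
```

```bash
python3 -m jog '[[[0,0,0],[4.3,-0.2,-7.4],0.06],[[0,0,0],[4.3,-0.2,-7.4],0.06],[[0,0,0],[4.3,-0.2,-7.4],0.06],[[0.01,0,0],[4.3,-0.2,-7.4],0.06],[[0.01,0,-0.01],[4.3,-0.2,-7.4],0.06],[[0.01,-0.005,-0.01],[4.3,-0.2,-7.4],0.06],[[0.01,-0.005,-0.01],[4.3,-0.2,-7.4],0.06],[[0.01,-0.005,-0.01],[4.3,-0.2,-7.4],0.06]]'; python3 go.py .54 -.3445 .17 -3 31
```

```text
t: 10.9
eef_pos: [0.5398, -0.3405, 0.1994]
eef_rot: [2.63, 0.052, -1.49]
contact_force: [0.3, -0.2, -0.4]
gripper_width: 0.0597
tcp target [ 0.5457 -0.3448  0.1606] shift mm [  5.8  -4.3 -38.8] turn [ 4.94 -0.22 -8.06] |turn| 9.5 w 0.0597 F [ 0.3 -0.2 -0.4] t 10.9
joints [-0.93  0.48  1.79  0.74  0.63 -0.02]
```

```bash
python3 -m jog '[[[0.003,-0.002,-0.015],[2.5,0,-4],0.06],[[0.003,-0.002,-0.014],[2.4,-0.2,-4],0.06],[[0,0,0],[0,0,0],0.06]]'; python3 go.py .54 -.3445 .0994 -3 31 7
```

```text
t: 11.2
eef_pos: [0.5454, -0.3437, 0.1697]
eef_rot: [-2.706, 0.076, 1.532]
contact_force: [0.3, 0.3, 0.0]
gripper_width: 0.0601
tcp target [ 0.5462 -0.3448  0.0891] shift mm [  0.8  -1.1 -80.5] turn [-0.2  -0.03  0.31] |turn| 0.4 w 0.0601 F [0.3 0.3 0. ] t 11.2
joints [-0.92  0.54  1.8   0.8   0.58  0.08]
```

```bash
python3 -m jog '[[[0,-0.001,-0.015],[0,0,0],0.06],[[0,0,-0.02],[0,0,0],0.06],[[0,0,-0.02],[0,0,0],0.06],[[0,0,-0.015],[0,0,0],0.06],[[0,0,0],[0,0,0],0.06]]'; python3 go.py .54 -.3445 .0994 -3 31 7
```

```text
t: 11.7
eef_pos: [0.5446, -0.3448, 0.103]
eef_rot: [-2.719, 0.072, 1.532]
contact_force: [-0.0, 0.3, 0.0]
gripper_width: 0.0599
tcp target [ 0.5462 -0.3448  0.0891] shift mm [  1.6  -0.1 -13.9] turn [ 0.34  0.2  -0.14] |turn| 0.4 w 0.0599 F [-0.   0.3  0. ] t 11.7
joints [-0.93  0.66  1.84  1.02  0.48 -0.19]
```

```bash
python3 -m jog '[[[0.001,0,-0.010],[0,0,0],0.06],[[0,0,-0.002],[0,0,0],0.05],[[0,0,0],[0,0,0],0.03],[[0,0,0],[0,0,0],0],[[0,0,0],[0,0,0],0],[[0,0,0],[0,0,0],0],[[0,0,0],[0,0,0],0]]'; python3 go.py .54 -.3445 .0994 -3 31 7
```

```text
t: 12.4
eef_pos: [0.5453, -0.3449, 0.0956]
eef_rot: [-2.727, 0.071, 1.532]
contact_force: [-1.3, -0.5, -3.3]
gripper_width: 0.0226
tcp target [ 0.5462 -0.3448  0.0891] shift mm [ 0.9  0.  -6.5] turn [ 0.64  0.33 -0.37] |turn| 0.8 w 0.0226 F [-1.3 -0.5 -3.3] t 12.4
joints [-0.93  0.67  1.84  1.06  0.47 -0.24]
```

The grip is about 6 mm higher on the block than I wanted, so I'll reopen slightly, lower and regrip.

```bash
python3 -m jog '[[[0,0,0],[0,0,0],0.035],[[0,0,0],[0,0,0],0.035],[[0.001,0,-0.006],[0.5,0,-0.3],0.035],[[0,0,0],[0,0,0],0.035]]'; python3 go.py .54 -.3445 .0994 -3 31 7
```

```text
t: 12.8
eef_pos: [0.5477, -0.3461, 0.0911]
eef_rot: [-2.721, 0.074, 1.523]
contact_force: [0.6, 0.6, -0.0]
gripper_width: 0.035
tcp target [ 0.5462 -0.3448  0.0891] shift mm [-1.5  1.3 -2. ] turn [0.24 0.53 0.  ] |turn| 0.6 w 0.035 F [ 0.6  0.6 -0. ] t 12.8
joints [-0.93  0.69  1.84  1.07  0.47 -0.25]
```

```bash
python3 -m jog '[[[-0.001,0.001,-0.002],[0,0.3,0],0.03],[[0,0,0],[0,0,0],0],[[0,0,0],[0,0,0],0],[[0,0,0],[0,0,0],0],[[0,0,0],[0,0,0],0]]'; python3 go.py .54 -.3445 .0994 -3 31 7
```

```text
t: 13.3
eef_pos: [0.5469, -0.3449, 0.089]
eef_rot: [-2.717, 0.074, 1.53]
contact_force: [-0.7, 0.3, -1.1]
gripper_width: 0.0227
tcp target [ 0.5462 -0.3448  0.0891] shift mm [-0.7  0.1  0.1] turn [ 0.22  0.23 -0.02] |turn| 0.3 w 0.0227 F [-0.7  0.3 -1.1] t 13.3
joints [-0.92  0.69  1.84  1.07  0.47 -0.24]
```

```bash
python3 -m jog '[[[0,0,0.02],[0,0,0],0],[[0,0,0.03],[0,0,0],0],[[0,0,0.035],[0,0,0],0],[[-0.01,0,0.035],[0,0,0],0],[[-0.01,0,0.025],[0,0,0],0],[[0,0,0],[0,0,0],0]]'; python3 go.py .525 .1125 .232 -1.3 31 7
```

```text
t: 13.9
eef_pos: [0.5203, -0.3393, 0.2295]
eef_rot: [-2.696, 0.06, 1.55]
contact_force: [1.2, -0.6, -4.5]
gripper_width: 0.0232
tcp target [0.5312 0.1124 0.2217] shift mm [ 10.9 451.6  -7.8] turn [-0.48 -0.8   1.49] |turn| 1.8 w 0.0232 F [ 1.2 -0.6 -4.5] t 13.9
joints [-0.96  0.42  1.79  0.66  0.71  0.2 ]
```

```bash
python3 -m jog '[[[0,0.03,0],[0,0,0.2],0],[[0,0.04,0],[0,0,0.2],0],[[0,0.04,0],[0,0,0.2],0],[[0,0.04,0],[0,0,0.2],0],[[0,0.04,0],[0,0,0.2],0],[[0,0.04,0],[0,0,0.2],0],[[0,0.04,0],[0,0,0.2],0],[[0,0.04,0],[0,0,0.2],0]]'; python3 go.py .525 .1125 .232 -1.3 31 7
```

```text
t: 14.7
eef_pos: [0.5114, -0.0218, 0.2163]
eef_rot: [-2.68, 0.027, 1.582]
contact_force: [0.8, 0.1, -4.6]
gripper_width: 0.0226
tcp target [0.5312 0.1124 0.2217] shift mm [ 19.7 134.2   5.4] turn [-1.01 -2.08  0.39] |turn| 2.3 w 0.0226 F [ 0.8  0.1 -4.6] t 14.7
joints [-0.37  0.28  2.1   0.56  0.33  0.75]
```

```bash
python3 -m jog '[[[0.005,0.03,0],[-0.2,-0.5,0],0],[[0.01,0.03,0],[-0.2,-0.5,0],0],[[0.01,0.03,0],[-0.2,-0.5,0],0],[[0.01,0.03,0],[-0.2,-0.5,0.2],0],[[0.005,0.015,-0.015],[0,0,0],0],[[0,0,-0.015],[0,0,0],0],[[0,0,0],[0,0,0],0]]'; python3 go.py .57 .1135 .188 -1.3 31 7
```

```text
t: 15.4
eef_pos: [0.5363, 0.1244, 0.1698]
eef_rot: [-2.688, 0.011, 1.595]
contact_force: [-0.9, -0.5, -4.7]
gripper_width: 0.0229
tcp target [0.5762 0.1134 0.1777] shift mm [ 39.8 -11.    7.9] turn [-0.64 -2.39 -0.5 ] |turn| 2.5 w 0.0229 F [-0.9 -0.5 -4.7] t 15.4
joints [ 0.03  0.43  2.04 -0.08  0.17  1.69]
```

```bash
python3 -m jog '[[[0.02,-0.006,0.008],[-0.3,-1.2,-0.3],0],[[0.02,-0.005,0],[-0.3,-1.2,-0.2],0],[[0.015,0,0],[0,0,0],0],[[0,0,0],[0,0,0],0],[[0,0,0],[0,0,0],0]]'; python3 go.py .595 .1135 .188 -1.3 31 7;  python3 - <<'E'
from h import *
for n in('side','top'):
    p,d=grab(n);P=cloud(n,d).reshape(-1,3);H=cv2.cvtColor(p,cv2.COLOR_RGB2HSV).reshape(-1,3);P[:,1]+={'side':.004,'top':-.002}[n]
    k=(np.hypot(P[:,0]-.60,P[:,1]-.113)<.05)&(P[:,2]>.05)&(P[:,2]<.24)
    br=k&(H[:,0]>10)&(H[:,0]<30)&(H[:,1]>110);Q=P[br]
    if len(Q):print(n,'brass',len(Q),Q.min(0).round(4),Q.max(0).round(4))
    # small weight hanging
    k=(np.hypot(P[:,0]-.645,P[:,1]+.148)<.04)&(P[:,2]>.05)&(P[:,2]<.2)
    br=k&(H[:,0]>10)&(H[:,0]<30)&(H[:,1]>110);Q=P[br]
    if len(Q):print(n,'small brass',len(Q),Q.min(0).round(4),Q.max(0).round(4))
    Q=P[k&(P[:,2]>.168)&(P[:,2]<.182)]
    if len(Q):print(n,'small block top',len(Q),Q.min(0).round(4),Q.max(0).round(4))
    u0,v0=(335,195) if n=='side' else (290,205)
    x=cv2.resize(p[v0-45:v0+45,u0-45:u0+45],(400,400),interpolation=cv2.INTER_CUBIC)
    L=x if n=='side' else np.hstack([L,x])
cv2.imwrite('pics/pre3.png',L[:,:,::-1])
E
```

```text
t: 15.9
eef_pos: [0.5885, 0.1117, 0.1719]
eef_rot: [-2.711, 0.035, 1.561]
contact_force: [-0.9, 0.4, -5.5]
gripper_width: 0.0228
tcp target [0.6012 0.1134 0.1777] shift mm [12.7  1.6  5.8] turn [-0.04 -0.85  0.17] |turn| 0.9 w 0.0228 F [-0.9  0.4 -5.5] t 15.9
joints [ 0.01  0.47  1.95 -0.09  0.2   1.69]
side brass 194 [0.5584 0.0884 0.0832] [0.6017 0.1337 0.1202]
side small brass 136 [ 0.6243 -0.1629  0.0737] [ 0.6528 -0.132   0.1032]
side small block top 50 [ 0.632  -0.1572  0.1687] [ 0.6505 -0.1363  0.1781]
top small brass 30 [ 0.6252 -0.1604  0.0688] [ 0.6432 -0.1318  0.1094]
top small block top 30 [ 0.631  -0.1569  0.1683] [ 0.6508 -0.1384  0.1807]
```

View pics/pre3.png

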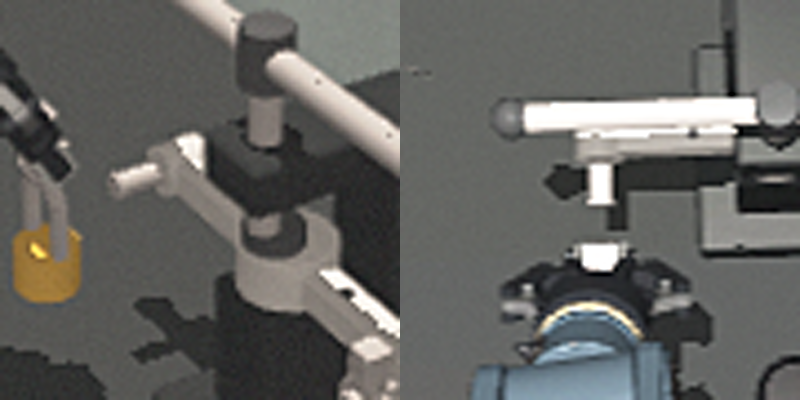

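The small weight still hangs well (block centre about (.641, −.147), brass level). The large weight is lined up in front of the thick pin (top crop: block (600,257), pin (600,185)). Threading it on.

```bash
python3 -m jog '[[[0.015,0,0],[0,-0.4,0],0],[[0.015,0,0],[0,-0.3,0],0],[[0.012,0,0],[0,0,0],0],[[0.012,0,0],[0,0,0],0],[[0.008,0,0],[0,0,0],0],[[0,0,0],[0,0,0],0]]'; python3 go.py .649 .1115 .1765 -1.3 31 7
```

```text
t: 16.6
eef_pos: [0.6561, 0.1119, 0.1726]
eef_rot: [-2.723, 0.034, 1.539]
contact_force: [-0.4, 0.7, -4.2]
gripper_width: 0.0227
tcp target [0.6552 0.1114 0.1662] shift mm [-0.9 -0.6 -6.4] turn [-0.05  0.05  0.15] |turn| 0.2 w 0.0227 F [-0.4  0.7 -4.2] t 16.6
joints [ 0.01  0.54  1.8  -0.06  0.27  1.66]
```

```bash
python3 -m jog '[[[-0.001,0,-0.005],[0,0,0],0],[[0,0,-0.005],[0,0,0],0],[[0,0,-0.002],[0,0,0],0],[[0,0,0],[0,0,0],0]]'; python3 -m jog '[[[0,0,-0.0015],[0,0,0],0],[[0,0,0],[0,0,0],0]]';  python3 -m jog '[[[0,0,-0.001],[0,0,0],0],[[0,0,0],[0,0,0],0]]'
```

```text
t: 17.0
eef_pos: [0.6528, 0.1121, 0.1582]
eef_rot: [-2.72, 0.034, 1.545]
contact_force: [-0.3, -0.3, -4.9]
gripper_width: 0.0231
t: 17.2
eef_pos: [0.6522, 0.1122, 0.1562]
eef_rot: [-2.719, 0.033, 1.547]
contact_force: [-0.8, -0.1, -4.6]
gripper_width: 0.0231
t: 17.4
eef_pos: [0.6525, 0.1123, 0.1561]
eef_rot: [-2.721, 0.033, 1.544]
contact_force: [-0.3, -0.2, -5.5]
gripper_width: 0.023
```

```bash
python3 -m jog '[[[0.001,0,-0.0015],[0,0,0],0],[[0,0,0],[0,0,0],0]]'; python3 -m jog '[[[0,0,-0.0015],[0,0,0],0],[[0,0,0],[0,0,0],0]]'
```

```text
t: 17.6
eef_pos: [0.6531, 0.1124, 0.1561]
eef_rot: [-2.722, 0.033, 1.543]
contact_force: [0.9, 0.5, -5.1]
gripper_width: 0.0229
t: 17.8
eef_pos: [0.6534, 0.1123, 0.1559]
eef_rot: [-2.724, 0.033, 1.54]
contact_force: [-0.0, -0.2, -3.4]
gripper_width: 0.023
```

Contact is starting (load falling, height holding). A little more.

```bash
python3 -m jog '[[[0,0,-0.0015],[0,0,0],0],[[0,0,0],[0,0,0],0]]'; python3 -m jog '[[[0,0,-0.0015],[0,0,0],0],[[0,0,0],[0,0,0],0]]'
```

```text
t: 18.0
eef_pos: [0.6537, 0.1123, 0.1559]
eef_rot: [-2.726, 0.033, 1.537]
contact_force: [-1.3, -1.0, -3.2]
gripper_width: 0.0231
t: 18.2
eef_pos: [0.6538, 0.1123, 0.1559]
eef_rot: [-2.728, 0.033, 1.534]
contact_force: [-1.5, -0.3, -3.7]
gripper_width: 0.0229
```

```bash
python3 -m jog '[[[0,0,-0.003],[0,0,0],0],[[0,0,0],[0,0,0],0]]'
```

```text
t: 18.4
eef_pos: [0.6542, 0.1123, 0.1561]
eef_rot: [-2.732, 0.032, 1.527]
contact_force: [0.0, 0.8, -4.0]
gripper_width: 0.0229
```

```bash
python3 -m jog '[[[0,0,-0.003],[0,0,0],0]]';python3 -m jog '[[[0,0,-0.003],[0,0,0],0]]'
```

```text
t: 18.5
eef_pos: [0.6551, 0.1124, 0.1556]
eef_rot: [-2.736, 0.032, 1.521]
contact_force: [-17.4, -3.0, 29.4]
gripper_width: 0.0228
t: 18.6
eef_pos: [0.655, 0.1124, 0.1555]
eef_rot: [-2.739, 0.031, 1.515]
contact_force: [-20.3, -2.7, 28.6]
gripper_width: 0.023
```

It is firmly seated: about 30 N of reaction when pressed. Relax and release.

```bash
python3 -m jog '[[[0,0,0],[0,0,0],0],[[0,0,0],[0,0,0],0.024],[[0,0,0],[0,0,0],0.028],[[0,0,0],[0,0,0],0.034],[[0,0,0],[0,0,0],0.042],[[0,0,0],[0,0,0],0.042]]'; python3 - <<'E'
from h import *
for n in('side','top'):
    p,d=grab(n)
    u0,v0=(335,195) if n=='side' else (290,205)
    x=cv2.resize(p[v0-45:v0+45,u0-45:u0+45],(400,400),interpolation=cv2.INTER_CUBIC)
    L=x if n=='side' else np.hstack([L,x])
cv2.imwrite('pics/rel2.png',L[:,:,::-1])
E
```

```text
t: 19.2
eef_pos: [0.6599, 0.1125, 0.1573]
eef_rot: [-2.747, 0.031, 1.501]
contact_force: [0.5, 0.4, -0.9]
gripper_width: 0.0422
```

View pics/rel2.png

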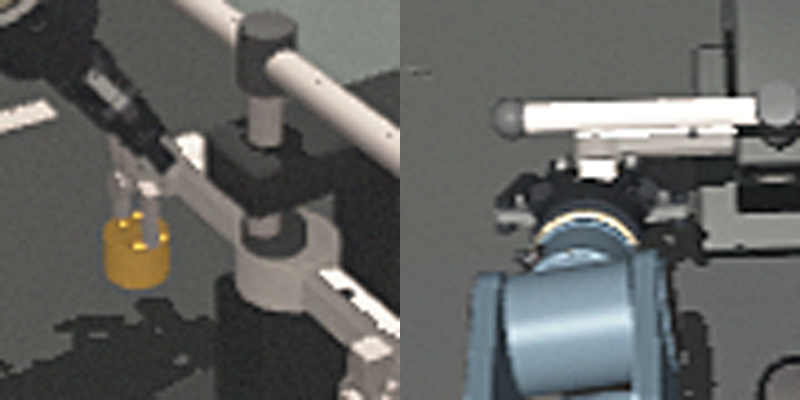

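The large weight hangs on the thick pin (side crop: window around the pin tip at (150,185); brass level at (137,250)). Retracting.

```bash
python3 -m jog '[[[-0.01,0,0.006],[0,0,0],0.042],[[-0.02,0,0.012],[0,0,0],0.042],[[-0.03,0,0.015],[0,0,0],0.042],[[-0.04,0,0.02],[0,0,0],0.042],[[-0.04,0,0.02],[0,0,0],0.042],[[0,0,0.03],[0,0,0],0.042],[[0,0,0],[0,0,0],0.042],[[0,0,0],[0,0,0],0.042]]'; python3 - <<'E'
from h import *
for r in(0,1):
  for n in('side','top'):
    p,d=grab(n);P=cloud(n,d).reshape(-1,3);H=cv2.cvtColor(p,cv2.COLOR_RGB2HSV).reshape(-1,3);P[:,1]+={'side':.004,'top':-.002}[n]
    for nm,x,y,zt in(('large',.65,.1125,.1784),('small',.6445,-.148,.1745)):
        k=(np.hypot(P[:,0]-x,P[:,1]-y)<.045)&(P[:,2]>.05)
        Q=P[k&(H[:,0]>10)&(H[:,0]<30)&(H[:,1]>110)];print(n,nm,'brass',len(Q),Q.min(0).round(4),Q.max(0).round(4))
        Q=P[k&(abs(P[:,2]-zt)<.007)];print('  top',len(Q),Q.min(0).round(4),Q.max(0).round(4),np.median(Q,0).round(4))
    u0,v0=(350,215) if n=='side' else (330,205)
    x=cv2.resize(p[v0-60:v0+60,u0-60:u0+60],(400,400),interpolation=cv2.INTER_CUBIC)
    L=x if n=='side' else np.hstack([L,x])
cv2.imwrite('pics/end.png',L[:,:,::-1])
E
```

```text
t: 20.1
eef_pos: [0.5067, 0.1124, 0.2622]
eef_rot: [-2.743, 0.03, 1.508]
contact_force: [0.1, 0.3, 0.2]
gripper_width: 0.0421
side large brass 190 [0.6263 0.0883 0.0675] [0.6685 0.1362 0.1033]
  top 56 [0.6348 0.0979 0.1718] [0.6587 0.127  0.1811] [0.6462 0.1101 0.1768]
side small brass 137 [ 0.6244 -0.1623  0.0738] [ 0.6531 -0.1322  0.1134]
  top 55 [ 0.631  -0.1574  0.1676] [ 0.6504 -0.1375  0.1776] [ 0.6392 -0.1494  0.1732]
top large brass 42 [0.6255 0.0934 0.0639] [0.6623 0.133  0.1425]
  top 54 [0.6345 0.1005 0.1718] [0.6575 0.124  0.1838] [0.6462 0.1125 0.177 ]
top small brass 30 [ 0.6249 -0.1613  0.0743] [ 0.6445 -0.1314  0.1126]
  top 33 [ 0.6305 -0.157   0.1689] [ 0.6503 -0.1385  0.1794] [ 0.6395 -0.1478  0.1744]
side large brass 186 [0.6266 0.0887 0.0672] [0.6703 0.1329 0.1057]
  top 57 [0.6344 0.1005 0.172 ] [0.6581 0.1264 0.1802] [0.6464 0.1089 0.177 ]
side small brass 135 [ 0.6232 -0.1617  0.0739] [ 0.6533 -0.132   0.1025]
  top 52 [ 0.6315 -0.1569  0.1678] [ 0.6516 -0.1362  0.1785] [ 0.6388 -0.1499  0.1742]
top large brass 40 [0.6243 0.0931 0.0741] [0.6639 0.1331 0.1377]
  top 54 [0.6339 0.1005 0.173 ] [0.6567 0.1236 0.1847] [0.6458 0.1108 0.1782]
top small brass 29 [ 0.6252 -0.1615  0.0765] [ 0.643  -0.1316  0.1198]
  top 27 [ 0.6318 -0.155   0.1683] [ 0.6501 -0.1413  0.1801] [ 0.6419 -0.1479  0.1743]
```

View pics/end.png

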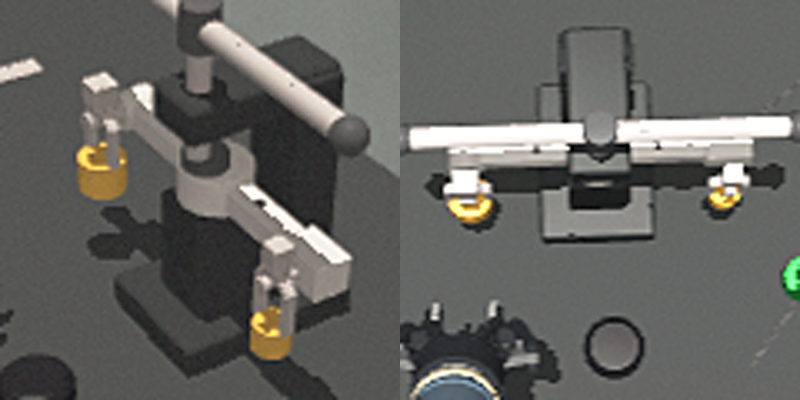

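Both weights hang upright and still, about 4 mm from the middle of the pins along x and within 2 mm sideways, and the robot is clear of everything. Handing in.

```bash
python3 -c "
from bench import env; print(env.sign_off())"
```

```text
the job is handed in; nothing more can be done
None
```

The job is handed in: the large brass weight hangs on the thick pin and the small one on the thin pin. It took about 20 s of robot time; `sign_off` gave no verdict.

**Last checks, both cameras, two readings each:**

| | Large, thick pin | Small, thin pin |
|---|---|---|
| Along the pin, from its middle | about 4 mm towards the robot (limit 13) | about 4 mm towards the robot (limit 13) |
| Sideways | within about 2 mm (limit 8) | within about 2 mm (limit 8) |
| Upright and still | brass and grip block in line, no movement between readings | brass and grip block in line, no movement between readings |

- **Robot clear:** the gripper is open and backed well away, and the tool force reads about zero.
- **Bystanders:** I did not reach for the cap, ruler, brush or look-alikes. I did not measure their positions again at the end.

**What went wrong or disagreed:**
- **Cameras:** they differed by about 6 mm in y. I corrected both against the known gripper position, so y carries about 1 to 2 mm of doubt.
- **Wrist limits:** joint 4 reached its range limit on the first descent at 37 degrees of lean, so I used 31. Joint 6 reached its limit while carrying the small weight. I moved away from both and saw no sign of a fault.
- **Grips and force:** the first grip on the large weight was too high, so I gripped it again lower. Seating it pressed the pin with about 35 N for a moment, through the held weight.

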